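Probe an electrode slide with sprung meter tweezers

TASK

Check the electrode slide in the grey holder with the meter tweezers: take them off their stand, squeeze the sprung legs until the two contact pins are as far apart as the slide's two gold tracks (16 mm), and set one pin on each gold pad at the end of the slide without the red line. At that gap draw both pins slowly along the tracks (two or three seconds for the length), always touching lightly with the spring pins part-way in and never forced to their stops, as far as the two pads at the red-line end. Finish there still holding the tweezers steady, pins touching those pads and the 16 mm gap kept, and leave the other things on the bench where they are.

Things in the scene. Friction and masses are not known exactly. Their poses are not given: they have to be found in the camera images.
- tweezers: Meter tweezers, the one tool on the stand: yellow housing behind, two sprung steel legs, two brass pins pointing down. About 0.07 kg. Origin midway between the ribbed finger rests: grip here from above, fingers closing along y. On the stand it is 95 mm over the bench, z up, x level towards the pins. Housing (27 mm wide) fills x -120 to -65 mm, z up to +52 mm. Pin tips: x +75, z -55 mm.
- leg_l: Left (+y) leg, origin at its hinge, 70 mm behind and 26 mm above the tweezers' origin; slopes down 20 degrees to the pin. Both legs move alike. Finger rests 42 mm long, 14 mm high. Open: 32.4 mm over the rests, pins 30 mm apart. Squeezed to 26 mm over the rests (faces then parallel): pins 16 mm apart. Each mm at the rests moves the pin gap 2.2 mm.
- leg_r: Right (-y) leg, as the left one. The spring needs about 3 N at the rests to begin to close, 8 N at the 16 mm pin gap and 11 N at the stop (pin gap about 8 mm); it opens again by itself if the fingers open.
- tip_l (a point): Lowest point of the left (+y) contact pin (red collar), tip radius 1.3 mm. Each pin springs up into its leg by at most 6 mm, against about 0.25 N at first, 1.0 N at the stop. This point rises with its pin: free, it is 55 mm below the tweezers' origin; half pressed, 52 mm.
- tip_r (a point): Lowest point of the right (-y) contact pin, whose collar is black; as the left one. The distance between the two points is the pin gap.
- pin_l: The left contact pin itself, origin at its lowest point.
- pin_r: The right contact pin itself, origin at its lowest point.
- stand: Tweezers' stand, fixed: grey base 165x76x10 mm, a black cradle with low cheeks under the housing, a black cross rest under the legs 43 mm ahead of the grip point. Origin on the bench under the grip point; x towards the pins. The tweezers lie loose in it and lift straight up; beside the finger rests there is free room for the fingers.
- slide: Electrode slide, white with gold tracks, 76x26x2 mm, held fast in the holder. Origin at the centre of its underside, top 2 mm above. x along the slide towards the red line, y left, z up. Two straight gold tracks along x at y = +8 and -8 mm, 5 mm wide, each with a gold pad 11 mm long and 7.4 mm wide at both ends, centred at x = -29 and +29 mm.
- start_pads (a point): Midpoint between the two gold pads at the end without the red line (x = -29 mm of the slide, on its top).
- end_pads (a point): Midpoint between the two gold pads at the red-line end (x = +29 mm of the slide, on its top).
- holder: Grey slide holder fixed to the bench, 112x62x18 mm, with the slide on top (slide's top 20 mm above the bench) and a red line across its far end (+x). Origin on the bench under the centre; same axes as the slide. Small aluminium fences and clips (to 21 mm above the bench) stand outside the slide's edges only.
- analyser: Fixed bench instrument, pale grey, between stand and holder. Origin on the bench near its centre; it reaches about 125 mm from it in -x, 80 mm in +x, 105 mm in -y, 90 mm in +y, and is 230 mm high. Carry the tweezers over it or round its front.
- ultrasonic_bath: Fixed grey steel bath right of the holder. Origin on the bench under its centre; it reaches 120 mm from it in x, 135 mm in y and is 230 mm high.
- tube_rack: Blue tube rack, fixed, behind the holder: 100 mm in x, 225 mm in y, 128 mm high, origin on the bench under its centre.
- tip_box_yellow: Box of yellow pipette tips, fixed, 104 mm in x, 132 mm in y, 96 mm high, origin on the bench under its centre.
- vial: Bystander: loose glass vial with black cap, 27x27x74 mm; leave it.
- chip_tray: Bystander: loose black flat tray with hinged cover, 110x48x12 mm; leave it.
- petri_dish: Bystander: loose petri dish, pink, 62 mm wide, 15 mm high; leave it.
- beaker: Bystander: loose clear beaker, 66 mm wide, 62 mm high; leave it.
- bottle_buffer: Bystander: loose white bottle with blue cap, 68x68x125 mm; leave it.
Mind the look-alikes: they are no part of the job. Leave any turquoise look-alike of the stand alone.

How it is judged (in metres and radians):
On the way, in this order (a step that is already met when the one before it is completed fails the run):
1. The tweezers are held clear of the stand (contact force between the fingers and tweezers above 1 N and contact force between tweezers and stand below 0.05 N and height (world z) of tweezers above 0.11 m), for 0.2 s.
2. Both pins touch the two pads at the end without the red line, 16 mm apart (within 2.5 mm) (distance between tip_l and tip_r between 0.0135 and 0.0185 m and y of tip_l in the frame of slide between 0.005 and 0.011 m and x of tip_l in the frame of slide between -0.0355 and -0.024 m and contact force between each of pin_l, pin_r and slide above 0.1 N and y of tip_r in the frame of slide between -0.011 and -0.005 m and x of tip_r in the frame of slide between -0.0355 and -0.024 m), for 0.1 s.
3. Both pins touch their tracks at the first quarter of the length, at the 16 mm gap (distance between tip_l and tip_r between 0.0135 and 0.0185 m and y of tip_l in the frame of slide between 0.005 and 0.011 m and x of tip_l in the frame of slide between -0.0235 and -0.012 m and contact force between each of pin_l, pin_r and slide above 0.1 N and y of tip_r in the frame of slide between -0.011 and -0.005 m and x of tip_r in the frame of slide between -0.0235 and -0.012 m), for 0.1 s.
4. Both pins touch their tracks at the second quarter of the length, at the 16 mm gap (distance between tip_l and tip_r between 0.0135 and 0.0185 m and y of tip_l in the frame of slide between 0.005 and 0.011 m and x of tip_l in the frame of slide between -0.0115 and -0.0005 m and contact force between each of pin_l, pin_r and slide above 0.1 N and y of tip_r in the frame of slide between -0.011 and -0.005 m and x of tip_r in the frame of slide between -0.0115 and -0.0005 m), for 0.1 s.
5. Both pins touch their tracks at the third quarter of the length, at the 16 mm gap (distance between tip_l and tip_r between 0.0135 and 0.0185 m and y of tip_l in the frame of slide between 0.005 and 0.011 m and x of tip_l in the frame of slide between 0.0005 and 0.0115 m and contact force between each of pin_l, pin_r and slide above 0.1 N and y of tip_r in the frame of slide between -0.011 and -0.005 m and x of tip_r in the frame of slide between 0.0005 and 0.0115 m), for 0.1 s.
6. Both pins touch their tracks at the last quarter of the length, at the 16 mm gap (distance between tip_l and tip_r between 0.0135 and 0.0185 m and y of tip_l in the frame of slide between 0.005 and 0.011 m and x of tip_l in the frame of slide between 0.012 and 0.0225 m and contact force between each of pin_l, pin_r and slide above 0.1 N and y of tip_r in the frame of slide between -0.011 and -0.005 m and x of tip_r in the frame of slide between 0.012 and 0.0225 m), for 0.1 s.
At the end, for the whole second after the job is handed in: The fingers hold the tweezers (more than 1 N), clear of the stand, upright within 20 degrees and at rest; the pin gap is 13.5 to 18.5 mm; each pin is within 3 mm of its track's centreline and 6 mm of the centre of its red-line-end pad along the slide, touching it with more than 0.1 N (distance between tip_l and tip_r between 0.0135 and 0.0185 m and y of tip_l in the frame of slide between 0.005 and 0.011 m and x of tip_l in the frame of slide between 0.023 and 0.035 m and contact force between each of pin_l, pin_r and slide above 0.1 N and y of tip_r in the frame of slide between -0.011 and -0.005 m and x of tip_r in the frame of slide between 0.023 and 0.035 m and contact force between the fingers and tweezers above 1 N and contact force between tweezers and stand below 0.05 N and linear speed of tweezers below 0.02 m/s and height (world z) of tweezers above 0.06 m and angle between tweezers's own z axis and vertical below 0.35 rad); the arm keeps its last pose, push and grip.
It fails at once if A pin is rammed against its stop on the slide (more than 5 N) (contact force between any of pin_l, pin_r and slide above 5 N).
It fails at once if Another thing on the bench is disturbed (more than 15 mm) (distance of any of vial, chip_tray, petri_dish, beaker, bottle_buffer from where it was at the start of the episode above 0.015 m).
It also fails if it takes over 48 s, if anything falls off the work surface, if the arm or the gripper's body presses on something with over 40 N, if the wrist force passes 120 N, or if a joint passes its speed limit or range.

ROBOT

A 6-joint arm with a two-finger parallel gripper is mounted at the origin on a cart in front of the work surface, level with it; the furniture and walls round the work are solid. World frame = base frame: x ahead of the robot, y to its left, z up, the work surface at z = 0. Lengths are in m, angles in degrees, forces in N, time in s.
With the tool pointing down it reaches from about 0.3 to 0.75 m from the base axis. Payload 8.5 kg.
Tool frame: the origin (TCP) lies on the centre line of the jaws, within the pads' length; the fingertips stand tips_ahead ahead of it and the grasp point (between the pads) lies 3 mm ahead of it (tips_ahead is the distance from the TCP to the fingertips, in m); z points along the fingers, y is the line along which they close (so a half turn about z gives the same grasp; the last joint's range is limited). The gripper opens to 85 mm and grips with 20 to 120 N. Pads are 22 mm wide; open, the fingers measure 114 mm over their backs; the gripper's body (76 mm by 85 mm) begins 54 mm behind the grasp point. The pads swing forward as they close: fully open they stand 13 mm farther back than shut.
Start: joints at [-82.695, 21.807, 74.336, -0, 83.858, -12.336], TCP at [0.185, -0.518, 0.223] pointing down, gripper open.
Joint ranges: [-178.18, 178.18], [-50.72, 133.34], [12.68, 142.11], [-81.47, 261.47], [9.98, 163.14], [-165.26, 165.26]. Speed limits (degrees/s): [136.94, 136.94, 180, 180, 180, 180].

INTERFACE

Orientations are given as a 3x3 rotation matrix whose columns are the frame's x, y, z axes.
In Python, from rig import observe, get_image, close_job, tips_ahead gives the robot as it stands.
- The arm moves only by the tool creep_tool, called after ">>>" as a command line: name --argument value ..., lists and objects as JSON in quotes. Schema: {"type":"object","properties":{"rows":{"type":"object","properties":{"sx":{"type":"array","items":{"type":"number"},"minItems":1,"maxItems":10},"sy":{"type":"array","items":{"type":"number"},"minItems":1,"maxItems":10},"sz":{"type":"array","items":{"type":"number"},"minItems":1,"maxItems":10},"twist":{"type":"array","items":{"type":"number"},"minItems":1,"maxItems":10},"aperture":{"type":"array","items":{"type":"number"},"minItems":1,"maxItems":10}},"additionalProperties":false,"required":["sx","sy","sz","twist","aperture"]},"grip_force":{"type":"number"},"only":{"type":"string"},"quiet":{"type":"boolean"},"lines":{"type":"string"}},"required":["rows"],"additionalProperties":false}. rows is an object with one list for each field, all of the same length, 1 to 10, a row being the entries at one place: sx, sy, sz (the shift in m), twist (a turn about the tool's z in degrees), aperture (the finger opening in m); each row shifts and turns the commanded pose from where the row before left it, along the tool's axes as they then stand; what a row does not reach is not made up. A row lasts 1/10 s, in which the tool goes at most 0.05 m and 8.59 degrees, less where a joint would pass 70% of its speed; a pose out of reach is approached as far as the arm can. The fingers move at their own pace and stop on an object; grip_force is the grip in N (left out, the last holds). Time passes only in rows, so rows that do not move let the fingers close. The tool returns the time, the measured TCP pose, the force, the opening and the grip force at its end. only (a regular expression) keeps the lines of the reply that match it, lines (a string "A,B") keeps lines A to B, and quiet returns only ok. Input that does not fit is refused with a message, and nothing moves.
- observe(): the state, without advancing time (a new reading comes with each control period).
- get_image(name): name is "scene" or "top"; returns a dict with "pixels" (480x640x3 uint8, red, green, blue), "depth" (480x640 float32, m along the optical axis (not along the pixel's ray), 0 where there is no reading), "K" (3x3 intrinsics, pixels), "extrinsics" (4x4, takes a point from world to camera coordinates). Camera axes: x right, y down, z forward; pixel columns grow to the right and rows downward; lengths in m; the calibration is good to about 2 mm. A picture is of the moment at which its call begins.
- close_job(): hands the job in; it is judged then, once.
The state is a dict: "time_s": time; "q": joint angles; "qvel": joint speeds; "joint_efforts": joint torques, N m; "position": TCP position; "tool_rot": TCP orientation; "ft_force": force on the tool from outside, world axes, zero at the start; "wrist_torque": the same for the moment, N m; "grip_width": finger opening in m; "gripper_force": force on a finger pad.
Only numpy, scipy, OpenCV 4.12 (cv2) and the standard library are available. Lean on these libraries where they do the work, as an engineer would, in place of code of your own. Each camera call takes 0.05 s, during which the arm holds its last target. There are 200 camera calls.

## Working session

There is one attempt and no reset: what is moved stays moved. The work goes in short steps, Python scripts to look and compute and a tool call to move; the robot and the scene stay as the last step left them, time stands still between calls to the robot, and variables do not carry over. Pictures are saved under pics/ and viewed, at most 10 in all, crops included, and the job is handed in when it is done.

```bash
ls; mkdir -p pics; cat > h.py <<'E'
import numpy as np, cv2
from rig import observe,get_image,close_job,tips_ahead
def save(n,im): cv2.imwrite(f'pics/{n}.png',im[:,:,::-1])
def ray(im,u,v,z):
    T=np.linalg.inv(im['extrinsics']);d=T[:3,:3]@np.linalg.inv(im['K'])@[u,v,1];o=T[:3,3]
    return o+d*(z-o[2])/d[2]
def pts(im):
    T=np.linalg.inv(im['extrinsics']);v,u=np.mgrid[:480,:640];D=im['depth']
    p=np.stack([u,v,np.ones_like(u)],-1)@np.linalg.inv(im['K']).T*D[...,None]
    return p@T[:3,:3].T+T[:3,3]
E
python3 - <<'E'
from h import *
import pickle
o=observe();print(o['position'],o['tool_rot'],o['grip_width'],tips_ahead,o['time_s'])
for n in('scene','top'):
    im=get_image(n);pickle.dump(im,open(n+'.pkl','wb'));save(n,im['pixels']);print(im['K'],np.linalg.inv(im['extrinsics']).round(3))
E
```

```text
pics
[ 0.18483301 -0.51767809  0.22208444] [[ 9.41809946e-01  3.36145770e-01 -2.16001398e-04]
 [ 3.36145706e-01 -9.41808805e-01  1.49648002e-03]
 [ 2.99603410e-04 -1.48200771e-03 -9.99998857e-01]] 0.08545185449227842 0.022 0.0
[[529.8679487    0.         321.0651667 ]
 [  0.         529.8679487  246.03214382]
 [  0.           0.           1.        ]] [[ 0.553 -0.469  0.689 -0.733]
 [-0.833 -0.308  0.459 -0.798]
 [-0.003 -0.828 -0.561  1.183]
 [ 0.     0.     0.     1.   ]]
[[451.48306691   0.         324.58059748]
 [  0.         451.48306691 238.74368795]
 [  0.           0.           1.        ]] [[-0.003 -0.994  0.114  0.435]
 [-1.     0.003  0.007  0.098]
 [-0.007 -0.114 -0.993  1.445]
 [ 0.     0.     0.     1.   ]]
```

View pics/scene.png

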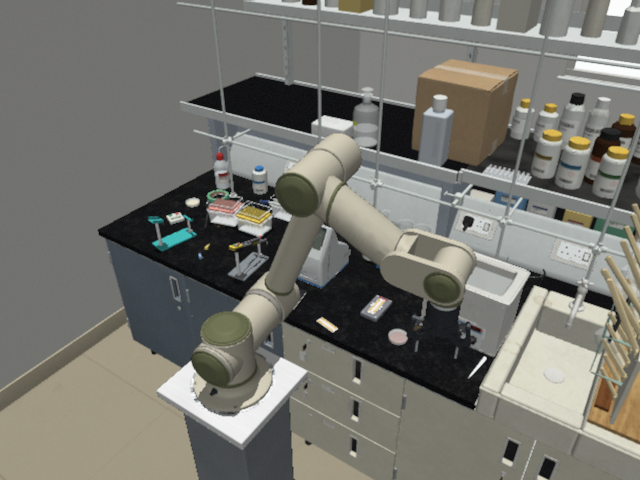

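View pics/top.png

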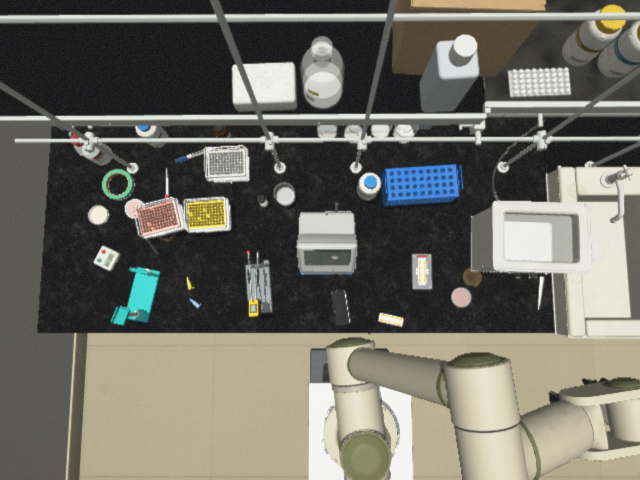

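The top view shows the yellow tweezers on the grey stand at (257,285) and the grey holder with its slide at (422,271). The look-alikes are the turquoise stand at (140,290), which has no tweezers on it, and a loose slide on the bench at (391,319), which is not in a grey holder. I'll confirm with one enlarged crop.

```bash
python3 - <<'E'
from h import *
import pickle
im=pickle.load(open('top.pkl','rb'));p=im['pixels']
a=cv2.resize(p[240:325,230:290],None,fx=6.5,fy=6.5,interpolation=cv2.INTER_CUBIC)
b=cv2.resize(p[240:325,400:460],None,fx=6.5,fy=6.5,interpolation=cv2.INTER_CUBIC)
save('crop',np.hstack([a,b]))
P=pts(im)
for nm,(r0,r1,c0,c1) in dict(tw=(245,320,240,280),ho=(245,295,405,440)).items():
    print(nm)
    h=cv2.cvtColor(p,cv2.COLOR_RGB2HSV)[r0:r1,c0:c1]
    H,S,V=[h[...,i].astype(int) for i in range(3)]
    for k,m in dict(yellow=(H>20)&(H<32)&(S>150)&(V>120),red=((H<8)|(H>172))&(S>120)&(V>80),gold=(H>12)&(H<30)&(S>60)&(V>120)).items():
        n,l,st,ce=cv2.connectedComponentsWithStats(m.astype(np.uint8))
        for i in range(1,n):
            if st[i,4]>2: print(k,st[i,4],ce[i]+[c0,r0],np.median(P[r0:r1,c0:c1][l==i],0).round(4))
for u,v in((257,285),(254,305),(250,255),(264,262),(257,300),(422,271),(417,271),(430,258),(414,286)):print(u,v,P[v,u].round(4))
m=(abs(P[...,2]-.018)<.006);m[:,:400]=0;m[:,445:]=0;m[:245]=0;m[300:]=0
c=max(cv2.findContours(m.astype(np.uint8),0,1)[0],key=cv2.contourArea);r=cv2.minAreaRect(c);print(r,ray(im,*r[0],.018))
E
```

```text
tw
yellow 81 [253.04938272 308.69135802] [0.3823 0.312  0.1372]
red 11 [247.45454545 251.36363636] [0.555  0.345  0.0658]
gold 115 [253.04347826 307.77391304] [0.3879 0.3123 0.1372]
ho
red 10 [421.5 256. ] [ 0.5421 -0.1978  0.0175]
gold 28 [419.25 270.75] [ 0.4963 -0.1888  0.0194]
gold 39 [424.46153846 271.07692308] [ 0.4915 -0.2057  0.018 ]
257 285 [0.4524 0.3238 0.0035]
254 305 [0.3936 0.311  0.1351]
250 255 [ 0.5488  0.3491 -0.0047]
264 262 [0.525  0.3012 0.0123]
257 300 [0.4076 0.3037 0.1277]
422 271 [ 0.4949 -0.1991  0.0146]
417 271 [ 0.4948 -0.1829  0.0169]
430 258 [ 0.5356 -0.2244  0.0193]
414 286 [ 0.4477 -0.1708  0.0243]
((421.5, 271.0), (34.0, 19.0), 90.0) [ 0.4947407  -0.19680229  0.018     ]
```

View pics/crop.png

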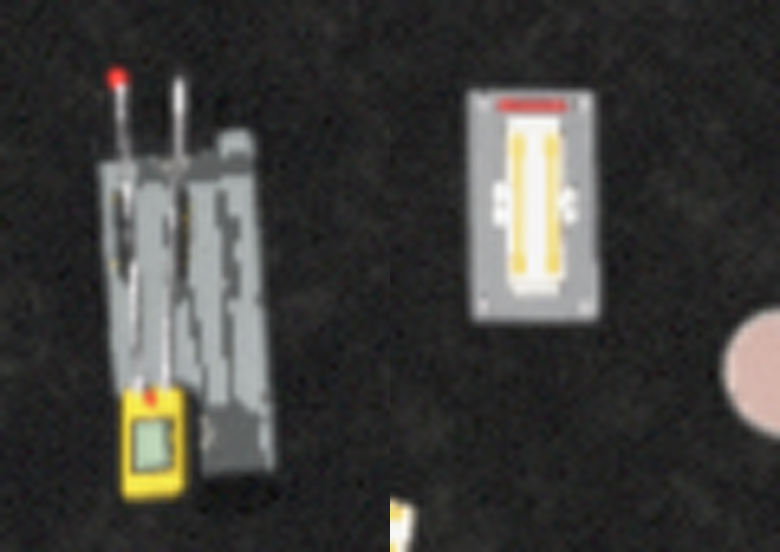

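The crop confirms both: the yellow tweezers lie on the grey stand with the red collar at the far end, left, and the slide sits in the grey holder with its red line at the far (+x) end. Next I'll triangulate with the scene view.

```bash
python3 - <<'E'
from h import *
import pickle
A=pickle.load(open('top.pkl','rb'));B=pickle.load(open('scene.pkl','rb'))
def comps(im,r0,r1,c0,c1):
    h=cv2.cvtColor(im['pixels'],cv2.COLOR_RGB2HSV)[r0:r1,c0:c1];H,S,V=[h[...,i].astype(int) for i in range(3)]
    for k,m in dict(yellow=(H>20)&(H<32)&(S>150)&(V>120),red=((H<8)|(H>172))&(S>100)&(V>80),gold=(H>12)&(H<30)&(S>60)&(V>120),white=(S<40)&(V>190)).items():
        n,l,st,ce=cv2.connectedComponentsWithStats(m.astype(np.uint8))
        for i in range(1,n):
            if st[i,4]>1: print(k,st[i,4],ce[i]+[c0,r0],st[i,:4]+[c0,r0,0,0])
print('scene tw');comps(B,225,285,222,272)
print('scene ho');comps(B,290,325,355,398)
print('top ho');comps(A,245,300,405,440)
# gold column profiles per row, pads/tracks in top
r=A['pixels'][250:293,412:433].astype(int);g=r[...,0]-r[...,2]
for i,row in enumerate(g): print(250+i,row.tolist())
def mid(a,b):print(a,b)
for nm,(u,v,z) in dict(house=(253.5,308.2,.147),house2=(253.5,308.2,.137),pinm=(252.6,251.6,.06),pinl=(247.5,251.4,.06)).items():print(nm,ray(A,u,v,z).round(4))
p=B['pixels']
save('sc2',np.hstack([cv2.resize(p[225:285,220:280],None,fx=6.5,fy=6.5,interpolation=2),cv2.resize(p[280:340,345:405],None,fx=6.5,fy=6.5,interpolation=2)]))
E
```

```text
scene tw
yellow 28 [234.14285714 246.28571429] [229 245  13   4]
red 4 [260.75 236.75] [260 236   2   3]
gold 39 [235.20512821 245.69230769] [229 243  14   6]
white 2 [233.5 225. ] [233 225   2   1]
white 158 [254.42405063 229.49367089] [240 226  29  10]
white 2 [260.5 225. ] [260 225   2   1]
white 28 [261. 282.] [257 278   7   7]
scene ho
red 3 [380.33333333 296.66666667] [380 296   2   2]
red 3 [385.         298.33333333] [384 298   3   2]
gold 21 [374.23809524 304.23809524] [369 299  11  12]
gold 22 [378.31818182 306.36363636] [373 301  11  12]
white 56 [375.5        306.05357143] [368 298  17  16]
white 8 [372.25  303.875] [371 303   4   3]
white 15 [379.8        307.26666667] [377 304   6   7]
top ho
red 11 [421.18181818 255.90909091] [417 255  10   2]
gold 28 [419.25 270.75] [419 261   2  21]
gold 39 [424.46153846 271.07692308] [424 261   2  21]
white 2 [414.  255.5] [414 255   1   2]
white 2 [429.  255.5] [429 255   1   2]
white 120 [421.975      272.59166667] [418 258   9  28]
white 24 [426.66666667 268.95833333] [426 261   3  14]
white 31 [417.25806452 271.        ] [416 26
[... 3004 characters left out ...]
, -3, -4, -1, 0, -2, 1]
286 [0, 1, 0, -1, -1, -3, -2, 1, 0, -1, -1, -5, -3, -3, 0, -2, -2, 0, 1, -2, 0]
287 [-3, -1, 1, 0, 0, -2, -3, -2, -1, -2, -4, -1, -3, -2, -3, -3, -2, 0, 0, -1, -2]
288 [-1, -2, -1, -2, -1, -3, -3, -2, -2, -1, -4, 0, -2, -2, -4, -2, -2, -1, 1, -1, 0]
289 [-2, -3, -2, -3, 0, -2, -4, -1, 0, -4, 0, -1, -3, -2, 0, -1, 1, -2, -1, -2, 1]
290 [-1, 2, 0, -1, 1, -1, 4, 1, 0, 0, 2, 2, 3, 3, 2, 0, 0, 0, -2, -3, 0]
291 [-3, -2, -3, 2, 1, -1, 2, -2, 3, 2, 1, -5, -1, -2, 4, 1, 2, 2, 2, -2, 5]
292 [4, 3, 0, -2, 3, -1, -1, 2, -2, 3, 2, -3, 4, -3, -4, 2, -2, -2, -1, 1, -7]
house [0.3849 0.3103 0.147 ]
house2 [0.3845 0.312  0.137 ]
pinm [0.5541 0.33   0.06  ]
pinl [0.5548 0.3458 0.06  ]
```

View pics/sc2.png

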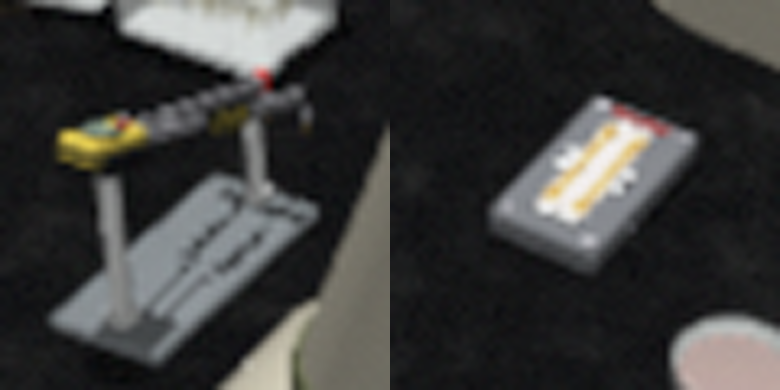

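The scene crop shows the same two objects: the tweezers lie on two posts, with the housing at (235,246) and the red collar at (261,237). The slide's gold tracks are at (374,304) and (378,306). I'll triangulate and compute the first move.

```bash
cat >> h.py <<'E'
def tri(A,a,B,b):
    PA,PB=[i['K']@i['extrinsics'][:3] for i in(A,B)]
    X=cv2.triangulatePoints(PA,PB,np.array(a,float).reshape(2,1),np.array(b,float).reshape(2,1))[:,0];return X[:3]/X[3]
def delta(target,yaw):
    "tool-frame shift (after turning) and turn, from the present pose"
    o=observe();R=o['tool_rot'];y0=np.degrees(np.arctan2(R[1,0],R[0,0]));t=np.radians(yaw);c,s=np.cos(t),np.sin(t)
    d=np.array(target)-o['position']
    return 'after turn',np.round([c*d[0]+s*d[1],s*d[0]-c*d[1],-d[2]],4),'before turn',(R.T@d).round(4),'turn',round(y0-yaw,2)
E
python3 - <<'E'
from h import *
import pickle
A=pickle.load(open('top.pkl','rb'));B=pickle.load(open('scene.pkl','rb'))
print('collar',tri(A,(247.45,251.36),B,(260.75,236.75)))
def cen(im,r0,r1,c0,c1,th=20):
    g=im['pixels'][r0:r1,c0:c1].astype(float);w=g[...,0]-g[...,2];w[w<th]=0
    v,u=np.mgrid[r0:r1,c0:c1];return np.array([(u*w).sum(),(v*w).sum()])/w.sum()
gt=cen(A,260,284,417,428);gs=cen(B,299,314,368,386)
print(gt,gs,'gold centre',tri(A,gt,B,gs))
print('red',tri(A,cen(A,254,258,415,430),B,cen(B,295,300,378,388)))
for z in(.02,):
  L1=cen(A,259,265,417,422);R1=cen(A,259,265,422,428);L2=cen(A,278,284,417,422);R2=cen(A,278,284,422,428)
  q=[ray(A,*p,z) for p in(L1,R1,L2,R2)];print(np.round(q,4));e=(q[0]+q[1])/2;s=(q[2]+q[3])/2;d=e-s
  print('end',e,'start',s,'len',np.linalg.norm(d),'yaw',np.degrees(np.arctan2(d[1],d[0])))
# housing corner/ top
h=cv2.cvtColor(A['pixels'],cv2.COLOR_RGB2HSV);m=((h[...,0]>20)&(h[...,0]<34)&(h[...,1]>110)&(h[...,2]>90)).astype(np.uint8);m[:295]=0;m[:,:240]=0;m[:,275:]=0;m[322:]=0
c=max(cv2.findContours(m,0,1)[0],key=cv2.contourArea);r=cv2.minAreaRect(c);print(r,ray(A,*r[0],.145))
g=A['pixels'].astype(int).sum(2)
for v in range(248,300,3): print(v,g[v,244:264].tolist())
print(delta((.479,.3213,.33),6.6))
E
```

```text
collar [0.55617436 0.34125645 0.07062189]
[422.07780231 270.88647876] [376.42929613 305.27478334] gold centre [ 0.49629433 -0.19953966  0.02305083]
red [ 0.54280421 -0.1973488   0.02164912]
[[ 0.5223 -0.1896  0.02  ]
 [ 0.5222 -0.2065  0.02  ]
 [ 0.467  -0.1886  0.02  ]
 [ 0.4674 -0.2057  0.02  ]]
end [ 0.52228564 -0.19802224  0.02      ] start [ 0.46720784 -0.19714539  0.02      ] len 0.05508477377790183 yaw -0.9120856911616086
((253.0, 308.0), (16.0, 10.0), 90.0) [0.38540915 0.3121067  0.145     ]
248 [99, 114, 108, 100, 117, 117, 112, 105, 101, 96, 119, 112, 104, 96, 102, 93, 80, 68, 92, 90]
251 [96, 105, 192, 353, 369, 218, 119, 98, 92, 92, 102, 106, 136, 213, 167, 126, 94, 99, 81, 100]
254 [138, 159, 144, 252, 534, 305, 130, 109, 104, 92, 97, 102, 295, 645, 351, 119, 94, 99, 87, 100]
257 [107, 115, 111, 216, 471, 282, 117, 107, 95, 102, 98, 77, 244, 538, 303, 119, 98, 94, 96, 74]
260 [100, 101, 120, 161, 306, 244, 144, 110, 117, 116, 93, 94, 220, 433, 244, 127, 123, 125, 133, 197]
263 [137, 121, 135, 168, 264, 349, 215, 158, 161, 174, 156, 171, 253, 423, 287, 188, 206, 264, 264,
[... 686 characters left out ...]
 511, 507, 385, 300, 288, 390, 492, 523, 525, 506]
287 [113, 95, 206, 460, 509, 527, 577, 437, 491, 511, 528, 528, 388, 456, 494, 368, 487, 514, 526, 506]
290 [98, 99, 200, 431, 513, 519, 525, 394, 491, 517, 529, 576, 415, 497, 503, 351, 339, 498, 528, 515]
293 [105, 97, 184, 432, 512, 505, 455, 413, 496, 522, 541, 599, 410, 495, 529, 511, 374, 494, 516, 505]
296 [107, 113, 129, 334, 490, 507, 490, 519, 513, 517, 545, 654, 436, 492, 517, 512, 467, 415, 508, 529]
299 [105, 113, 113, 247, 460, 491, 590, 621, 412, 446, 552, 596, 443, 332, 297, 343, 409, 355, 500, 523]
('after turn', array([ 0.3887, -0.7997, -0.1078]), 'before turn', array([ 0.5591, -0.6915, -0.1068]), 'turn', np.float64(13.04))
```

Two calls: 10 rows each.

>>> creep_tool --rows '{"sx":[0, 0, 0, 0, 0.018, 0.018, 0.018, 0.018, 0.018, 0.018], "sy":[0, 0, 0, 0, -0.040, -0.040, -0.040, -0.040, -0.040, -0.040], "sz":[-0.027, -0.027, -0.027, -0.027, 0, 0, 0, 0, 0, 0], "twist":[3.5, 3.5, 3.5, 3.5, 0, 0, 0, 0, 0, 0], "aperture":[0.085, 0.085, 0.085, 0.085, 0.085, 0.085, 0.085, 0.085, 0.085, 0.085]}' --grip_force 30

```text
time_s: 1.1
position: [0.2688, -0.2667, 0.3305]
tool_rot: [[0.995, 0.098, -0.0], [0.098, -0.995, 0.0], [-0.0, -0.0, -1.0]]
ft_force: [0.3, 0.4, 0.9]
grip_width: 0.0851
gripper_force: 0.0
```

>>> creep_tool --rows '{"sx":[0.018, 0.018, 0.018, 0.018, 0.018, 0.018, 0.018, 0.018, 0.018, 0.018], "sy":[-0.040, -0.040, -0.040, -0.040, -0.040, -0.040, -0.040, -0.040, -0.040, -0.040], "sz":[0, 0, 0, 0, 0, 0, 0, 0, 0, 0], "twist":[0, 0, 0, 0, 0, 0, 0, 0, 0, 0], "aperture":[0.085, 0.085, 0.085, 0.085, 0.085, 0.085, 0.085, 0.085, 0.085, 0.085]}'

```text
time_s: 2.1
position: [0.4086, 0.1493, 0.3306]
tool_rot: [[0.995, 0.099, -0.0], [0.099, -0.995, -0.0], [-0.0, 0.0, -1.0]]
ft_force: [0.5, -1.5, 0.1]
grip_width: 0.0848
gripper_force: 0.0
```

```bash
python3 -c "
from h import *
print(delta((.479,.321,.33),5.5),observe()['q'])"
```

```text
('after turn', array([ 0.0866, -0.1642,  0.0006]), 'before turn', array([ 0.087 , -0.1639,  0.0005]), 'turn', np.float64(0.16)) [ 4.40171066e+00  6.36276056e+00  7.78715103e+01 -7.06295605e-03
  9.57815266e+01  8.87363745e+01]
```

>>> creep_tool --rows '{"sx":[0.017, 0.017, 0.017, 0.017, 0.017, 0], "sy":[-0.033, -0.033, -0.033, -0.033, -0.031, 0], "sz":[0, 0, 0, 0, 0, 0], "twist":[0, 0, 0, 0, 0, 0], "aperture":[0.085, 0.085, 0.085, 0.085, 0.07, 0.06]}'

```text
time_s: 2.7
position: [0.4777, 0.3206, 0.3288]
tool_rot: [[0.995, 0.101, -0.002], [0.101, -0.995, -0.0], [-0.002, 0.0, -1.0]]
ft_force: [-1.2, 0.1, -0.4]
grip_width: 0.0608
gripper_force: 0.0
```

```bash
python3 - <<'E'
from h import *
print(delta((.479,.321,.098),5.6))
a=get_image('top')['pixels'][235:325,215:305];b=get_image('scene')['pixels'][190:290,200:300]
save('ab',np.hstack([cv2.resize(a,(400,400),interpolation=2),cv2.resize(b,(400,400),interpolation=2)]))
E
```

```text
('after turn', array([ 1.300e-03, -2.000e-04,  2.308e-01]), 'before turn', array([ 0.0019, -0.0003,  0.2308]), 'turn', np.float64(0.21))
```

View pics/ab.png

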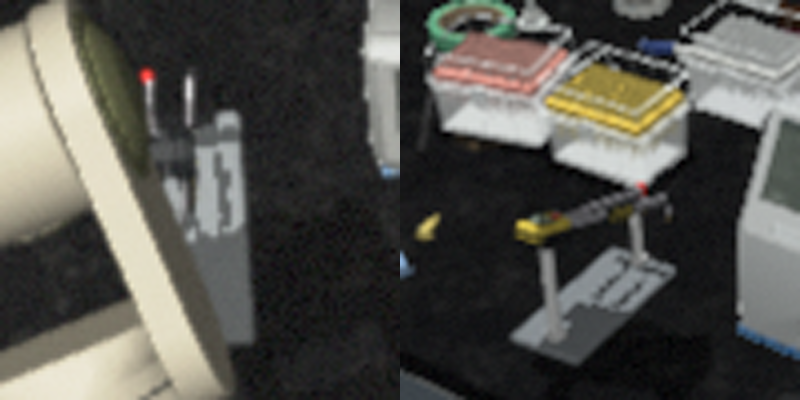

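The pins and the red collar at (148,75) in the left crop show past the forearm, and the stand is undisturbed. I'll descend now.

>>> creep_tool --rows '{"sx":[0.0013, 0, 0, 0, 0, 0, 0, 0, 0, 0], "sy":[0, 0, 0, 0, 0, 0, 0, 0, 0, 0], "sz":[0.03, 0.03, 0.03, 0.03, 0.03, 0.03, 0.02, 0.015, 0.01, 0.006], "twist":[0, 0, 0, 0, 0, 0, 0, 0, 0, 0], "aperture":[0.06, 0.06, 0.06, 0.06, 0.06, 0.06, 0.06, 0.06, 0.06, 0.06]}'

```text
time_s: 3.8
position: [0.4783, 0.3172, 0.0995]
tool_rot: [[0.995, 0.098, -0.0], [0.098, -0.995, -0.0], [-0.0, 0.0, -1.0]]
ft_force: [0.8, 0.0, 0.8]
grip_width: 0.0598
gripper_force: 0.0
```

>>> creep_tool --rows '{"sx":[0, 0, 0, 0, 0, 0, 0, 0, 0], "sy":[0, 0, 0, 0, 0, 0, 0, 0, 0], "sz":[0, 0, 0, 0, 0, 0, 0, 0, 0], "twist":[0, 0, 0, 0, 0, 0, 0, 0, 0], "aperture":[0.045, 0.035, 0.03, 0.028, 0.027, 0.026, 0.026, 0.026, 0.026]}'

```text
time_s: 4.7
position: [0.4784, 0.3179, 0.0997]
tool_rot: [[0.995, 0.098, -0.0], [0.098, -0.995, -0.0], [-0.0, 0.0, -1.0]]
ft_force: [-0.4, -0.2, -1.4]
grip_width: 0.0262
gripper_force: 0.0
```

```bash
python3 - <<'E'
from h import *
o=observe();print(o['gripper_force'],o['grip_width'],o['wrist_torque'],o['ft_force'])
a=get_image('top')['pixels'][235:325,215:305];b=get_image('scene')['pixels'][200:275,215:290]
save('ab2',np.hstack([cv2.resize(a,(400,400),interpolation=2),cv2.resize(b,(400,400),interpolation=2)]))
E
```

```text
0.0 0.02624115430026067 [ 0.0279721   0.01743297 -0.00145335] [-0.35860309 -0.18092919 -1.43285625]
```

View pics/ab2.png

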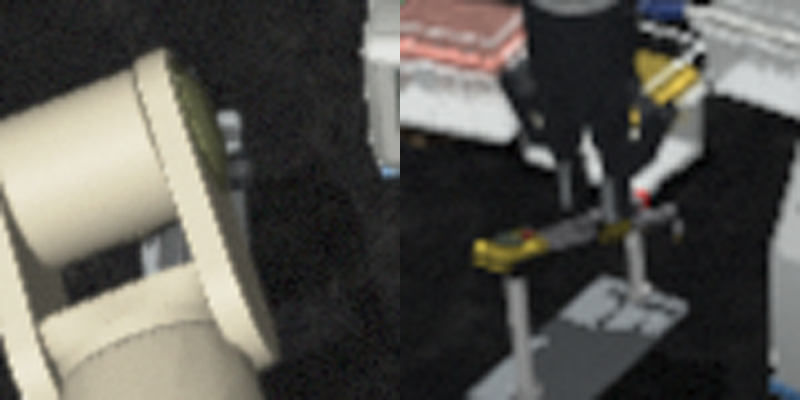

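```bash
python3 - <<'E'
from h import *
import pickle
im=get_image('scene')
def pr(im,X):
    p=im['K']@(im['extrinsics']@np.append(X,1))[:3];return (p[:2]/p[2]).round(1)
o=observe();R=o['tool_rot'];t=o['position']
for n,v in dict(tcp=(0,0,0),rtip=(0,.013,.022),ltip=(0,-.013,.022),rback=(-.011,.02,.022)).items():print(n,pr(im,t+R@np.array(v)))
for n,v in dict(restR=(0,-.016,0),restRlow=(0,-.016,-.007),pinRtip=(.075,-.015,-.055),house=(-.12,0,.04)).items():
    a=np.radians(5.5);M=np.array([[np.cos(a),-np.sin(a),0],[np.sin(a),np.cos(a),0],[0,0,1]]);print(n,pr(im,np.array([.479,.321,.095])+M@v))
b=im['pixels'][222:267,232:277];save('ab3',cv2.resize(b,(600,600),interpolation=2))
E
```

```text
tcp [251.2 241.7]
rtip [254.5 247.5]
ltip [248.7 245.7]
rback [254.5 249.5]
restR [254.3 243.5]
restRlow [254.5 245.1]
pinRtip [266.1 245.7]
house [230.3 249.8]
```

View pics/ab3.png

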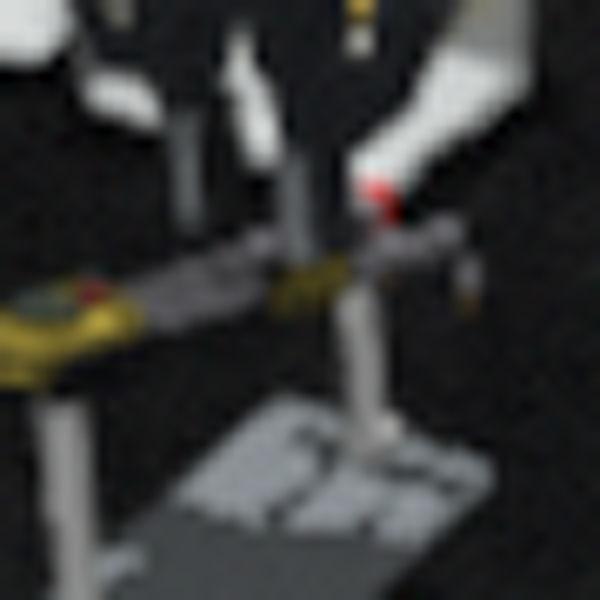

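```bash
python3 - <<'E'
from h import *
im=get_image('scene');P=pts(im)
for u in(246,254,255):
  for v in range(230,250): print(u,v,P[v,u].round(3),im['pixels'][v,u])
E
```

```text
246 230 [0.469 0.329 0.152] [50 52 54]
246 231 [0.471 0.332 0.145] [66 69 71]
246 232 [0.47  0.331 0.142] [65 67 69]
246 233 [0.469 0.33  0.138] [73 76 76]
246 234 [0.466 0.328 0.136] [82 86 88]
246 235 [0.466 0.329 0.131] [82 85 87]
246 236 [0.472 0.334 0.122] [81 83 86]
246 237 [0.462 0.326 0.127] [77 80 82]
246 238 [0.466 0.33  0.118] [58 61 63]
246 239 [0.466 0.331 0.113] [36 39 39]
246 240 [ 0.591  0.449 -0.002] [18 17 20]
246 241 [0.46  0.326 0.11 ] [62 62 64]
246 242 [0.461 0.327 0.105] [81 82 84]
246 243 [0.455 0.322 0.105] [82 82 85]
246 244 [0.434 0.303 0.12 ] [85 84 88]
246 245 [0.437 0.306 0.113] [69 69 73]
246 246 [0.434 0.304 0.111] [39 39 40]
246 247 [ 0.554  0.418 -0.004] [23 22 22]
246 248 [0.539 0.405 0.004] [17 18 17]
246 249 [0.536 0.402 0.002] [21 22 24]
254 230 [0.472 0.293 0.163] [25 27 29]
254 231 [0.47  0.292 0.16 ] [25 27 30]
254 232 [0.467 0.289 0.158] [29 31 32]
254 233 [0.473 0.295 0.149] [51 52 54]
254 234 [0.481 0.303 0.138] [71 74 77]
254 235 [0.471 0.294 0.142] [78 82 84]
254 236 [0.474 0.297 0.135] [81 84 87]
254 237 [0.464 0.289 0.138] [85 88 90]
25
[... 548 characters left out ...]
55 232 [0.468 0.286 0.159] [29 29 31]
255 233 [0.469 0.286 0.154] [30 31 33]
255 234 [0.477 0.294 0.143] [34 36 40]
255 235 [0.474 0.293 0.14 ] [38 39 41]
255 236 [0.478 0.296 0.133] [42 43 45]
255 237 [0.48  0.299 0.126] [47 50 52]
255 238 [0.48  0.299 0.122] [45 49 50]
255 239 [0.479 0.298 0.118] [52 53 56]
255 240 [0.477 0.297 0.115] [63 66 69]
255 241 [0.473 0.293 0.115] [64 65 61]
255 242 [0.478 0.298 0.106] [66 62 33]
255 243 [0.481 0.302 0.099] [69 63 28]
255 244 [0.479 0.3   0.095] [51 47 25]
255 245 [0.476 0.299 0.093] [35 34 24]
255 246 [0.572 0.386 0.002] [24 24 24]
255 247 [0.568 0.383 0.001] [26 27 27]
255 248 [0.563 0.379 0.   ] [23 24 24]
255 249 [0.551 0.369 0.006] [23 24 25]
```

The crop shows the finger ends at about (254,241), above the yellow finger rest at (255,243). By depth they are near z 0.113, so they closed above the rests and need to go about 30 mm lower. I'll reopen and descend in small steps, watching the force.

>>> creep_tool --rows '{"sx":[0, 0, 0, 0, 0, 0, 0, 0], "sy":[0, -0.003, 0, 0, 0, 0, 0, 0], "sz":[0, 0, 0, 0, 0.005, 0.005, 0.005, 0], "twist":[0, 0, 0, 0, 0, 0, 0, 0], "aperture":[0.06, 0.06, 0.06, 0.06, 0.06, 0.06, 0.06, 0.06]}'

```text
time_s: 5.7
position: [0.4777, 0.3207, 0.0837]
tool_rot: [[0.995, 0.098, -0.002], [0.098, -0.995, -0.001], [-0.002, 0.0, -1.0]]
ft_force: [-0.9, 0.1, 0.7]
grip_width: 0.0603
gripper_force: 0.0
```

```bash
python3 - <<'E'
from h import *
im=get_image('scene');P=pts(im)
for u in (243,245,247,253,255,257,259):
  print(u,[(v,*P[v,u].round(3).tolist()) for v in range(234,248,2)])
b=im['pixels'][222:267,232:277];save('ab4',cv2.resize(b,(600,600),interpolation=2))
E
```

```text
243 [(234, 0.474, 0.351, 0.124), (236, 0.471, 0.349, 0.117), (238, 0.464, 0.344, 0.114), (240, 0.468, 0.348, 0.102), (242, 0.565, 0.441, 0.005), (244, 0.435, 0.319, 0.114), (246, 0.421, 0.306, 0.118)]
245 [(234, 0.482, 0.348, 0.121), (236, 0.482, 0.349, 0.111), (238, 0.483, 0.352, 0.101), (240, 0.587, 0.45, -0.001), (242, 0.573, 0.438, 0.002), (244, 0.45, 0.323, 0.103), (246, 0.43, 0.305, 0.112)]
247 [(234, 0.621, 0.469, 0.003), (236, 0.609, 0.458, 0.004), (238, 0.603, 0.454, -0.001), (240, 0.471, 0.331, 0.107), (242, 0.458, 0.32, 0.109), (244, 0.443, 0.306, 0.114), (246, 0.556, 0.413, 0.001)]
253 [(234, 0.633, 0.446, 0.005), (236, 0.628, 0.443, -0.002), (238, 0.618, 0.435, -0.003), (240, 0.507, 0.334, 0.086), (242, 0.474, 0.305, 0.106), (244, 0.471, 0.303, 0.099), (246, 0.573, 0.398, -0.003)]
255 [(234, 0.632, 0.434, 0.01), (236, 0.63, 0.434, 0.001), (238, 0.617, 0.423, 0.002), (240, 0.519, 0.335, 0.078), (242, 0.479, 0.3, 0.105), (244, 0.479, 0.3, 0.096), (246, 0.577, 0.39, -0.002)]
257 [(234, 0.474, 0.283, 0.148), (236, 0.468, 0.278, 0.145), (238, 0.474, 0.284, 0.131), (240, 0.476, 0.287, 0.12), (242, 0.474, 0.285, 0.113), (244, -0.733, -0.798, 1.183), (246, 0.574, 0.377, 0.004)]
259 [(234, 0.478, 0.276, 0.148), (236, 0.478, 0.277, 0.14), (238, 0.482, 0.282, 0.127), (240, 0.479, 0.279, 0.121), (242, 0.478, 0.279, 0.113), (244, 0.477, 0.279, 0.104), (246, 0.522, 0.32, 0.055)]
```

View pics/ab4.png

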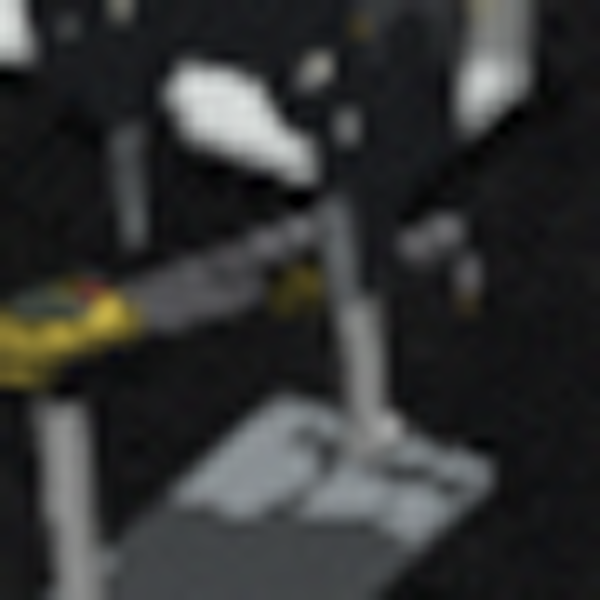

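The fingers straddle the legs, with the right one at (345,240) in the crop and the left one at (130,200). Their tips are at z≈0.101, so they need about 14 mm more before closing.

>>> creep_tool --rows '{"sx":[0, 0, 0, 0], "sy":[0, 0, 0, 0], "sz":[0.005, 0.005, 0.004, 0], "twist":[0, 0, 0, 0], "aperture":[0.06, 0.06, 0.06, 0.06]}'

```text
time_s: 6.15
position: [0.4778, 0.3208, 0.07]
tool_rot: [[0.995, 0.098, -0.001], [0.098, -0.995, -0.0], [-0.001, 0.0, -1.0]]
ft_force: [-1.0, 0.2, 0.1]
grip_width: 0.0598
gripper_force: 0.0
```

>>> creep_tool --rows '{"sx":[0, 0, 0, 0, 0], "sy":[0, 0, 0, 0, 0], "sz":[0, 0, 0, 0, 0], "twist":[0, 0, 0, 0, 0], "aperture":[0.045, 0.036, 0.032, 0.03, 0.03]}' --grip_force 20

```text
time_s: 6.65
position: [0.4785, 0.321, 0.0711]
tool_rot: [[0.995, 0.098, 0.001], [0.098, -0.995, 0.0], [0.001, -0.0, -1.0]]
ft_force: [1.0, 0.5, 2.6]
grip_width: 0.03
gripper_force: 4.9
```

>>> creep_tool --rows '{"sx":[0, 0, 0, 0, 0], "sy":[0, 0, 0, 0, 0], "sz":[0, 0, 0, 0, 0], "twist":[0, 0, 0, 0, 0], "aperture":[0.028, 0.027, 0.026, 0.026, 0.026]}' --grip_force 20

```text
time_s: 7.15
position: [0.4787, 0.3211, 0.0713]
tool_rot: [[0.995, 0.098, 0.002], [0.098, -0.995, 0.001], [0.002, -0.001, -1.0]]
ft_force: [0.8, -0.2, 6.5]
grip_width: 0.0258
gripper_force: 9.6
```

>>> creep_tool --rows '{"sx":[0, 0, 0, 0, 0, 0, 0, 0, 0], "sy":[0, 0, 0, 0, 0, 0, 0, 0, 0], "sz":[-0.005, -0.01, -0.015, -0.015, -0.015, -0.01, 0, 0, 0], "twist":[0, 0, 0, 0, 0, 0, 0, 0, 0], "aperture":[0.026, 0.026, 0.026, 0.026, 0.026, 0.026, 0.026, 0.026, 0.026]}'

```text
time_s: 8.05
position: [0.4777, 0.3207, 0.1399]
tool_rot: [[0.995, 0.098, -0.002], [0.098, -0.995, -0.001], [-0.002, 0.0, -1.0]]
ft_force: [0.8, -0.4, -0.3]
grip_width: 0.0261
gripper_force: 7.7
```

```bash
python3 - <<'E'
from h import *
o=observe();print(o['wrist_torque'])
b=get_image('scene')['pixels'][200:275,215:290];save('ab5',cv2.resize(b,(600,600),interpolation=2))
E
```

```text
[ 0.01625557 -0.00784549  0.02373008]
```

View pics/ab5.png

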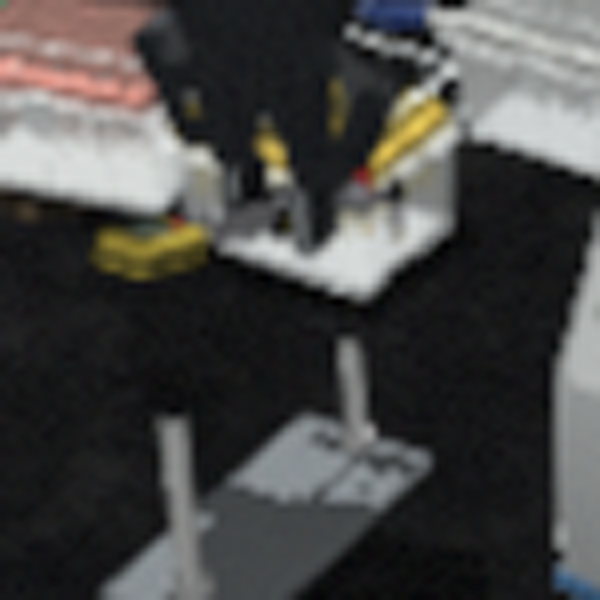

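The tweezers are lifted clear, about level, and the stand is empty (housing at (150,245), red collar at (362,180) in the crop). Carrying them over the analyser.

>>> creep_tool --rows '{"sx":[0, 0, 0, 0, 0, 0, -0.005, -0.005, -0.005, -0.005], "sy":[0, 0, 0, 0, 0, 0, 0.01, 0.02, 0.03, 0.03], "sz":[-0.02, -0.027, -0.03, -0.03, -0.03, -0.023, 0, 0, 0, 0], "twist":[1, 1, 1, 1, 1, 1, 0, 0, 0, 0], "aperture":[0.026, 0.026, 0.026, 0.026, 0.026, 0.026, 0.026, 0.026, 0.026, 0.026]}'

```text
time_s: 9.1
position: [0.4565, 0.2298, 0.299]
tool_rot: [[1.0, -0.005, -0.003], [-0.005, -1.0, -0.001], [-0.003, 0.001, -1.0]]
ft_force: [1.2, -0.2, -0.4]
grip_width: 0.0265
gripper_force: 7.7
```

>>> creep_tool --rows '{"sx":[-0.005, -0.005, -0.005, -0.005, -0.005, -0.005, -0.005, -0.005, -0.005, -0.005], "sy":[0.03, 0.03, 0.03, 0.03, 0.03, 0.03, 0.03, 0.03, 0.03, 0.03], "sz":[0, 0, 0, 0, 0, 0, 0, 0, 0, 0], "twist":[0, 0, 0, 0, 0, 0, 0, 0, 0, 0], "aperture":[0.026, 0.026, 0.026, 0.026, 0.026, 0.026, 0.026, 0.026, 0.026, 0.026]}'

```text
time_s: 10.1
position: [0.4044, -0.0697, 0.2993]
tool_rot: [[1.0, -0.006, -0.002], [-0.006, -1.0, 0.001], [-0.002, -0.001, -1.0]]
ft_force: [0.7, 0.5, -0.0]
grip_width: 0.0263
gripper_force: 7.7
```

>>> creep_tool --rows '{"sx":[-0.005, -0.004, 0, 0, 0, 0, 0, 0], "sy":[0.03, 0.03, 0.03, 0.02, 0.01, 0, 0, 0], "sz":[0, 0, 0, 0, 0, 0, 0, 0], "twist":[0, 0, 0, 0, 0, 0, 0, 0], "aperture":[0.026, 0.026, 0.026, 0.026, 0.026, 0.026, 0.026, 0.026]}'

```text
time_s: 10.9
position: [0.3959, -0.1876, 0.3006]
tool_rot: [[1.0, -0.005, -0.0], [-0.005, -1.0, 0.0], [-0.0, -0.0, -1.0]]
ft_force: [-0.1, -0.3, -0.6]
grip_width: 0.0259
gripper_force: 7.7
```

```bash
cat > m.py <<'E'
from h import *
A=get_image('top');B=get_image('scene');o=observe()
T=o['position']+[.075,0,.001]
def reds(im,w=28):
    q=im['K']@(im['extrinsics']@np.append(T,1))[:3];u,v=(q[:2]/q[2]).astype(int)
    h=cv2.cvtColor(im['pixels'],cv2.COLOR_RGB2HSV).astype(int);H,S,V=h[...,0],h[...,1],h[...,2]
    m=(((H<8)|(H>172))&(S>120)&(V>80));k=np.zeros_like(m);k[v-w:v+w,u-w:u+w]=1;m&=k
    n,l,st,ce=cv2.connectedComponentsWithStats(m.astype(np.uint8));print('exp',u,v,[(st[i,4],ce[i].round(2).tolist()) for i in range(1,n)])
reds(A);reds(B);print(o['position'],o['tool_rot'].round(4).tolist(),o['grip_width'],o['gripper_force'],o['time_s'])
import pickle;pickle.dump((A,B,o),open('m.pkl','wb'))
E
python3 m.py
```

```text
exp 441 275 [(np.int32(10), [421.5, 256.0]), (np.int32(16), [437.69, 275.31])]
exp 373 238 [(np.int32(3), [349.33, 244.33])]
[ 0.39596741 -0.18777264  0.30080249] [[1.0, -0.005, 0.0002], [-0.005, -1.0, -0.0001], [0.0002, 0.0001, -1.0]] 0.02648214759944724 7.735801935195923 11.0
```

```bash
python3 - <<'E'
from h import *
import pickle
A,B,o=pickle.load(open('m.pkl','rb'))
for z in(.293,.298,.303):print(ray(A,437.69,275.31,z)-o['position'])
S=pickle.load(open('top.pkl','rb'))
for z in (.066,.071): print('stand: rel to grasp TCP',(ray(S,247.45,251.36,z)-[.4785,.321,.0711]))
g=A['pixels'][268:300,428:462].astype(int)
for v in range(0,32,2):print(268+v,g[v].sum(1).tolist())
P=pts(A);print(P[272:292:2,438].round(3),P[272:292:2,444].round(3))
E
```

```text
[ 0.07614606  0.00701399 -0.00780249]
[ 0.07598347  0.00822394 -0.00280249]
[0.07582088 0.00943388 0.00219751]
stand: rel to grasp TCP [ 0.07591378  0.02383461 -0.0051    ]
stand: rel to grasp TCP [ 0.0754796   0.02294008 -0.0001    ]
268 [471, 500, 489, 364, 166, 92, 102, 91, 83, 107, 108, 114, 125, 121, 132, 120, 116, 100, 114, 111, 103, 117, 130, 118, 108, 107, 108, 120, 114, 89, 84, 101, 93, 93]
270 [632, 521, 491, 371, 187, 92, 106, 102, 89, 100, 86, 119, 105, 103, 139, 156, 141, 132, 134, 128, 124, 132, 131, 119, 123, 137, 129, 118, 109, 119, 97, 98, 107, 110]
272 [632, 523, 491, 384, 191, 105, 114, 97, 91, 106, 90, 72, 100, 105, 116, 113, 105, 119, 139, 137, 139, 156, 137, 108, 128, 105, 106, 108, 93, 99, 118, 110, 114, 105]
274 [545, 513, 493, 357, 184, 122, 117, 122, 160, 264, 297, 205, 124, 105, 111, 100, 127, 127, 129, 142, 147, 135, 120, 111, 102, 100, 114, 122, 126, 109, 127, 136, 117, 114]
276 [507, 499, 485, 350, 180, 99, 109, 175, 232, 377, 402, 313, 166, 191, 181, 131, 208, 161, 141, 118, 106, 101, 119, 117, 109, 121, 140, 136, 116, 120, 123, 113, 138, 132]
278 [500,
[... 1660 characters left out ...]
, 304, 360, 575, 653, 672, 670, 670, 673, 669]
298 [90, 104, 110, 118, 102, 82, 101, 118, 116, 115, 80, 108, 138, 153, 177, 197, 210, 234, 243, 272, 272, 249, 270, 299, 336, 469, 646, 671, 673, 671, 668, 674, 671, 671]
[[ 0.492 -0.253 -0.002]
 [ 0.475 -0.18   0.3  ]
 [ 0.47  -0.179  0.303]
 [ 0.465 -0.18   0.3  ]
 [ 0.46  -0.18   0.299]
 [ 0.455 -0.178  0.304]
 [ 0.45  -0.178  0.304]
 [ 0.445 -0.178  0.304]
 [ 0.441 -0.252 -0.002]
 [ 0.435 -0.25   0.003]] [[ 0.492 -0.271  0.002]
 [ 0.475 -0.194  0.306]
 [ 0.47  -0.194  0.302]
 [ 0.465 -0.194  0.302]
 [ 0.46  -0.194  0.304]
 [ 0.455 -0.193  0.304]
 [ 0.45  -0.193  0.304]
 [ 0.445 -0.193  0.305]
 [ 0.441 -0.27  -0.   ]
 [ 0.435 -0.129  0.555]]
```

>>> creep_tool --rows '{"sx":[-0.005, 0, 0, 0, 0, 0, 0, 0, 0, 0], "sy":[0.0103, 0, 0, 0, 0, 0, 0, 0, 0, 0], "sz":[0.02, 0.03, 0.03, 0.03, 0.03, 0.03, 0.025, 0.02, 0.01, 0], "twist":[0, 0, 0, 0, 0, 0, 0, 0, 0, 0], "aperture":[0.026, 0.026, 0.026, 0.026, 0.026, 0.026, 0.026, 0.026, 0.026, 0.026]}'

```text
time_s: 12.0
position: [0.3907, -0.1983, 0.0751]
tool_rot: [[1.0, -0.006, -0.001], [-0.006, -1.0, 0.001], [-0.001, -0.001, -1.0]]
ft_force: [0.4, -0.2, -0.8]
grip_width: 0.0261
gripper_force: 7.7
```

>>> creep_tool --rows '{"sx":[0, 0, 0], "sy":[0, 0, 0], "sz":[0, 0, 0], "twist":[0, 0, 0], "aperture":[0.026, 0.026, 0.026]}'

```text
time_s: 12.3
position: [0.3912, -0.1991, 0.0765]
tool_rot: [[1.0, -0.006, 0.001], [-0.006, -1.0, -0.001], [0.001, 0.001, -1.0]]
ft_force: [-0.5, -0.4, -0.5]
grip_width: 0.0263
gripper_force: 7.7
```

```bash
python3 m.py; python3 - <<'E'
from h import *
import pickle
A,B,o=pickle.load(open('m.pkl','rb'));print(o['ft_force'],o['wrist_torque'])
g=A['pixels'][258:292,410:436].astype(int)
for v in range(0,34):print(258+v,(g[v].sum(1)//3).tolist())
E
```

```text
exp 426 279 [(np.int32(10), [421.5, 256.0]), (np.int32(4), [423.5, 279.5])]
exp 372 297 [(np.int32(4), [371.5, 295.5]), (np.int32(1), [349.0, 308.0])]
[ 0.39104315 -0.19900019  0.07620868] [[1.0, -0.0062, 0.0008], [-0.0062, -1.0, -0.0007], [0.0008, 0.0007, -1.0]] 0.02613241671602872 7.737903445959091 12.4
[ 0.12354142  0.1520712  -0.7222331 ] [ 0.06333247 -0.00828105 -0.01557505]
258 [35, 66, 137, 166, 173, 172, 170, 176, 221, 236, 238, 238, 238, 238, 237, 227, 181, 169, 167, 168, 165, 100, 50, 37, 33, 37]
259 [38, 65, 140, 166, 171, 173, 170, 170, 225, 239, 240, 241, 241, 241, 240, 235, 172, 166, 169, 168, 164, 102, 52, 42, 35, 36]
260 [35, 63, 142, 168, 172, 171, 170, 169, 230, 225, 232, 242, 243, 
[... 3290 characters left out ...]
, 107, 171, 193, 171, 170, 170, 169, 172, 173, 168, 114, 104, 143, 142, 157, 117, 151, 145, 121, 87, 58, 59, 74, 79]
287 [37, 51, 101, 168, 190, 166, 169, 168, 169, 169, 170, 163, 114, 99, 131, 155, 162, 124, 154, 117, 79, 58, 60, 70, 79, 82]
288 [30, 42, 85, 146, 159, 149, 155, 155, 154, 152, 156, 155, 119, 97, 116, 161, 160, 138, 126, 81, 61, 57, 69, 80, 83, 91]
289 [35, 37, 56, 90, 96, 94, 94, 94, 94, 94, 99, 97, 75, 62, 99, 162, 120, 93, 80, 61, 57, 69, 79, 84, 88, 97]
290 [29, 31, 37, 41, 44, 38, 49, 43, 43, 41, 43, 42, 39, 42, 82, 154, 91, 58, 56, 59, 68, 81, 83, 88, 98, 107]
291 [41, 35, 32, 33, 35, 35, 30, 38, 38, 25, 33, 34, 28, 26, 72, 151, 88, 55, 57, 67, 78, 83, 84, 93, 107, 102]
```

```bash
python3 - <<'E'
from h import *
import pickle
A,B,o=pickle.load(open('m.pkl','rb'))
t=tri(A,(422.8,279.5),B,(371.5,295.5));print('collar tri',t)
for z in (.068,.073,.078): print('pin mid',ray(A,425.8,279.4,z))
h=cv2.cvtColor(B['pixels'],cv2.COLOR_RGB2HSV)
print(B['pixels'][292:303,368:378].tolist())
E
```

```text
collar tri [ 0.46919162 -0.19087752  0.07966198]
pin mid [ 0.46715509 -0.19881356  0.068     ]
pin mid [ 0.46703706 -0.19773573  0.073     ]
pin mid [ 0.46691904 -0.19665791  0.078     ]
[[[22, 24, 27], [25, 26, 27], [22, 24, 27], [25, 25, 26], [23, 23, 25], [21, 22, 22], [40, 42, 42], [54, 56, 58], [45, 47, 48], [29, 30, 33]], [[26, 27, 29], [21, 25, 26], [26, 28, 28], [23, 24, 28], [24, 25, 25], [26, 29, 29], [44, 46, 47], [47, 48, 51], [33, 35, 39], [25, 27, 30]], [[24, 27, 28], [25, 28, 29], [27, 29, 31], [36, 23, 26], [38, 22, 23], [26, 28, 30], [36, 37, 40], [37, 38, 41], [27, 27, 29], [26, 28, 30]], [[23, 24, 27], [22, 25, 26], [26, 29, 29], [121, 34, 35], [136, 37, 36], [21, 20, 23], [24, 23, 26], [29, 30, 32], [27, 30, 30], [28, 30, 32]], [[24, 24, 26], [27, 27, 30], [28, 27, 30], [129, 35, 34], [144, 37, 36], [22, 25, 27], [24, 26, 28], [29, 30, 32], [27, 29, 32], [29, 30, 33]], [[21, 23, 26], [25, 26, 28], [25, 27, 29], [43, 25, 28], [48, 24, 26], [27, 28, 31], [27, 28, 32], [27, 30, 32], [27, 31, 32], [44, 45, 48]], [[25, 28, 29], [22, 23, 26], [23, 26, 28], [24, 25, 27], [24, 27, 30], [25, 25, 30], [27, 28, 32], [27, 29, 31], [34, 34, 38], [93, 94, 96]], [[24, 26, 28], [24, 26, 26], [24, 24, 27], [26, 28, 30], [25, 28, 31], [26, 25, 27], [27, 28, 31], [28, 31, 32], [49, 49, 50], [145, 133, 114]], [[27, 28, 31], [27, 27, 30], [24, 26, 29], [27, 27, 32], [28, 31, 33], [28, 29, 32], [24, 23, 28], [30, 31, 33], [101, 94, 83], [188, 164, 120]], [[27, 27, 29], [27, 27, 31], [26, 29, 32], [28, 30, 32], [27, 28, 31], [36, 37, 40], [59, 61, 63], [77, 78, 81], [153, 136, 108], [218, 191, 136]], [[26, 28, 31], [26, 28, 29], [28, 30, 30], [27, 29, 32], [24, 26, 30], [72, 74, 76], [105, 106, 109], [105, 104, 109], [171, 150, 113], [231, 214, 168]]]
```

```bash
cat > s.py <<'E'
from rig import observe,get_image
import numpy as np
L=[]
for i in range(8):
    get_image('top');o=observe();L.append(np.r_[o['position'][2],o['ft_force'],o['wrist_torque'],o['joint_efforts'][1:3]])
L=np.array(L);print(L.mean(0).round(4),(L.std(0)/8**.5).round(4),o['position'],o['time_s'])
E
python3 s.py
```

```text
[ 7.59000e-02 -1.66100e-01  2.94900e-01 -5.73100e-01 -6.00000e-04
 -1.94000e-02 -1.05000e-02 -3.71904e+01 -1.56033e+01] [0.     0.1352 0.1506 0.1186 0.008  0.0122 0.0076 0.0052 0.0064] [ 0.39085925 -0.19885642  0.07571068] 12.8
```

>>> creep_tool --rows '{"sx":[0, 0, 0, 0], "sy":[0, 0, 0, 0], "sz":[0.01, 0.009, 0, 0], "twist":[0, 0, 0, 0], "aperture":[0.026, 0.026, 0.026, 0.026]}'

```text
time_s: 13.2
position: [0.3907, -0.1987, 0.0563]
tool_rot: [[1.0, -0.006, -0.001], [-0.006, -1.0, 0.001], [-0.001, -0.001, -1.0]]
ft_force: [0.1, 0.3, -0.4]
grip_width: 0.0261
gripper_force: 7.7
```

```bash
python3 s.py
```

```text
[ 5.6800e-02 -8.8000e-03  2.2950e-01 -7.9990e-01 -5.9000e-03 -7.5000e-03
 -2.0200e-02 -3.7636e+01 -1.4400e+01] [0.     0.1776 0.1952 0.1455 0.0073 0.0077 0.0173 0.045  0.0239] [ 0.39092638 -0.19889528  0.05684948] 13.6
```

>>> creep_tool --rows '{"sx":[0, 0, 0, 0], "sy":[0, 0, 0, 0], "sz":[0.0025, 0.0025, 0, 0], "twist":[0, 0, 0, 0], "aperture":[0.026, 0.026, 0.026, 0.026]}'

```text
time_s: 14.0
position: [0.3908, -0.1988, 0.0516]
tool_rot: [[1.0, -0.006, -0.0], [-0.006, -1.0, 0.0], [-0.0, -0.0, -1.0]]
ft_force: [0.3, 0.1, -0.5]
grip_width: 0.0261
gripper_force: 7.7
```

```bash
python3 s.py
```

```text
[ 5.17000e-02 -2.62100e-01 -4.10000e-02 -7.87200e-01  1.42000e-02
 -8.80000e-03  7.00000e-03 -3.79353e+01 -1.41216e+01] [0.     0.2236 0.1411 0.2756 0.0116 0.0084 0.0123 0.0103 0.0044] [ 0.39086784 -0.19887053  0.05175265] 14.4
```

>>> creep_tool --rows '{"sx":[0, 0, 0], "sy":[0, 0, 0], "sz":[0.001, 0.001, 0], "twist":[0, 0, 0], "aperture":[0.026, 0.026, 0.026]}'

```text
time_s: 14.7
position: [0.3909, -0.1989, 0.0497]
tool_rot: [[1.0, -0.006, 0.0], [-0.006, -1.0, -0.0], [0.0, 0.0, -1.0]]
ft_force: [-0.0, -0.7, 0.0]
grip_width: 0.0264
gripper_force: 7.5
```

```bash
python3 s.py
```

```text
[ 4.97000e-02 -1.27000e-02 -4.65700e-01  3.07700e-01 -7.32000e-02
 -6.42000e-02 -2.90000e-02 -3.76493e+01 -1.37281e+01] [0.     0.1387 0.1752 0.2039 0.0067 0.0056 0.0084 0.0072 0.0045] [ 0.39090332 -0.19887838  0.0497518 ] 15.1
```

>>> creep_tool --rows '{"sx":[0, 0, 0, 0], "sy":[-0.0005, 0, 0, 0], "sz":[0.0006, 0.0006, 0, 0], "twist":[0, 0, 0, 0], "aperture":[0.026, 0.026, 0.026, 0.026]}'

```text
time_s: 15.5
position: [0.3908, -0.1983, 0.0485]
tool_rot: [[1.0, -0.006, -0.0], [-0.006, -1.0, 0.0], [-0.0, -0.0, -1.0]]
ft_force: [-1.4, -0.1, 0.5]
grip_width: 0.026
gripper_force: 7.5
```

```bash
python3 s.py; python3 m.py; python3 - <<'E'
from h import *
import pickle
A,B,o=pickle.load(open('m.pkl','rb'))
g=A['pixels'][274:288,414:434].astype(int)
for v in range(14):print(274+v,(g[v].sum(1)//3).tolist(),'R-G',(g[v,:,0]-g[v,:,1]).tolist())
E
```

```text
[ 4.85000e-02 -3.61800e-01  3.03000e-02  7.86000e-02 -1.10000e-02
 -1.53000e-02 -9.50000e-03 -3.76561e+01 -1.38232e+01] [0.     0.1748 0.1552 0.1775 0.0111 0.011  0.0084 0.0039 0.0079] [ 0.39083946 -0.19833447  0.04851273] 15.9
exp 424 279 [(np.int32(10), [421.5, 256.0]), (np.int32(3), [421.33, 279.67])]
exp 371 304 [(np.int32(1), [370.0, 302.0]), (np.int32(1), [349.0, 316.0])]
[ 0.39085157 -0.19834626  0.04852415] [[1.0, -0.0062, -0.0], [-0.0062, -1.0, -0.0], [-0.0, 0.0, -1.0]] 0.026504441921830647 7.446592748165131 16.0
274 [171, 176, 214, 222, 240, 211, 226, 244, 244, 244, 212, 209, 189, 197, 181, 169, 163, 119, 59, 44] R-G [-1, 0, -1, 1, 3, 16, 8, 1, 1, 1, 14, 16, 11, 0, 0, 1, -1, -2, -3, 0]
275 [171, 171, 176, 190, 238, 210, 226, 243, 244, 244, 211, 205, 180, 167, 169, 170, 162, 120, 61, 35] R-G [-3, 2, -1, 0, 3, 16, 7, 2, 1, 1, 15, 17, 14, 1, 0, -3, 0, -1, -1, -2]
276 [171, 173, 171, 186, 237, 
[... 1384 characters left out ...]
 -2, 1, 1]
284 [170, 170, 171, 171, 191, 229, 226, 155, 216, 228, 228, 218, 141, 194, 176, 159, 130, 87, 68, 69] R-G [-1, 0, 0, -1, 1, 1, 1, 0, 2, 1, 1, 1, 2, 3, 0, -2, -2, -2, -3, 1]
285 [161, 167, 173, 172, 175, 199, 195, 142, 220, 204, 196, 187, 134, 205, 170, 125, 88, 65, 69, 73] R-G [1, -2, 0, 0, 0, -1, -2, 1, 1, 1, 0, 1, 2, 3, 0, 0, -2, -2, 0, -1]
286 [192, 169, 169, 171, 170, 170, 169, 133, 217, 185, 171, 166, 132, 208, 142, 84, 62, 69, 78, 81] R-G [3, 1, -1, 0, 0, -1, 0, 1, 4, -1, -2, -1, 1, 2, -1, 2, -4, 1, -1, 0]
287 [191, 164, 170, 168, 171, 169, 165, 125, 190, 165, 163, 162, 112, 142, 93, 58, 70, 77, 84, 85] R-G [2, 2, 0, 0, -3, -1, -1, 1, 3, 1, 0, 0, 2, 2, 1, -2, -3, -2, -2, -1]
```

Contact is confirmed: joint efforts and grip force shifted, compression is about 2 mm, and the pins' midpoint is over the pads. Drawing along the tracks.

>>> creep_tool --rows '{"sx":[0.0023, 0.0023, 0.0023, 0.0023, 0.0023, 0.0023, 0.0023, 0.0023, 0.0023, 0.0023], "sy":[0, 0, 0, 0, 0, 0, 0, 0, 0, 0], "sz":[0, 0, 0, 0, 0, 0, 0, 0, 0, 0], "twist":[0, 0, 0, 0, 0, 0, 0, 0, 0, 0], "aperture":[0.026, 0.026, 0.026, 0.026, 0.026, 0.026, 0.026, 0.026, 0.026, 0.026]}'

```text
time_s: 17.0
position: [0.414, -0.1985, 0.0485]
tool_rot: [[1.0, -0.006, -0.0], [-0.006, -1.0, 0.0], [-0.0, -0.0, -1.0]]
ft_force: [-0.6, 0.2, -0.1]
grip_width: 0.0259
gripper_force: 7.4
```

>>> creep_tool --rows '{"sx":[0.0023, 0.0023, 0.0023, 0.0023, 0.0023, 0.0023, 0.0023, 0.0023, 0.0023, 0.0023], "sy":[0, 0, 0, 0, 0, 0, 0, 0, 0, 0], "sz":[0.0001, 0, 0.0001, 0, 0.0001, 0, 0, 0, 0, 0], "twist":[0, 0, 0, 0, 0, 0, 0, 0, 0, 0], "aperture":[0.026, 0.026, 0.026, 0.026, 0.026, 0.026, 0.026, 0.026, 0.026, 0.026]}'

```text
time_s: 18.0
position: [0.437, -0.1986, 0.0482]
tool_rot: [[1.0, -0.006, -0.0], [-0.006, -1.0, 0.0], [-0.0, -0.0, -1.0]]
ft_force: [-0.8, -0.9, 0.1]
grip_width: 0.0259
gripper_force: 7.4
```

>>> creep_tool --rows '{"sx":[0.0023, 0.0023, 0.0023, 0.0023, 0.0025, 0, 0, 0], "sy":[0, 0, 0, 0, 0, 0, 0, 0], "sz":[0, 0, 0, 0, 0, 0, 0, 0], "twist":[0, 0, 0, 0, 0, 0, 0, 0], "aperture":[0.026, 0.026, 0.026, 0.026, 0.026, 0.026, 0.026, 0.026]}'

```text
time_s: 18.8
position: [0.4486, -0.1987, 0.0482]
tool_rot: [[1.0, -0.006, 0.0], [-0.006, -1.0, -0.0], [0.0, 0.0, -1.0]]
ft_force: [0.5, 0.4, -0.3]
grip_width: 0.0262
gripper_force: 7.4
```

```bash
python3 s.py; python3 m.py; python3 - <<'E'
from h import *
import pickle
A,B,o=pickle.load(open('m.pkl','rb'))
g=A['pixels'][255:276,412:434].astype(int)
for v in range(21):print(255+v,(g[v].sum(1)//3).tolist())
a=A['pixels'][240:300,395:455];b=B['pixels'][275:335,345:405]
save('fin',np.hstack([cv2.resize(i,(400,400),interpolation=2) for i in(a,b)]))
E
```

```text
[ 4.82000e-02 -2.10000e-02 -2.88800e-01 -1.43300e-01 -1.22000e-02
 -9.91000e-02 -1.15000e-02 -4.27230e+01 -1.51611e+01] [0.     0.1757 0.1737 0.1011 0.0128 0.0146 0.0123 0.003  0.0042] [ 0.44856248 -0.19875408  0.04825535] 19.2
exp 423 261 [(np.int32(10), [421.5, 256.0]), (np.int32(2), [420.5, 261.0])]
exp 380 294 []
[ 0.4485768  -0.19871728  0.04821899] [[1.0, -0.0063, 0.0], [-0.0063, -1.0, -0.0], [0.0, 0.0, -1.0]] 0.02618752783939206 7.440047487616539 19.3
255 [143, 184, 193, 180, 161, 145, 138, 134, 135, 133, 134, 133, 131, 146, 139, 157, 151, 194, 179, 98, 44, 35]
256 [142, 177, 194, 176, 149, 138, 130, 123, 129, 134, 133, 132, 133, 137, 132, 154, 152, 189, 179, 104, 43, 30]
257 [136, 169, 179, 172, 164, 164, 176, 
[... 1339 characters left out ...]
105, 66, 71, 80, 86, 93, 104, 102, 103, 113, 179]
270 [133, 169, 171, 186, 237, 238, 243, 213, 217, 155, 102, 68, 68, 79, 87, 89, 104, 103, 103, 107, 129, 193]
271 [128, 168, 171, 182, 226, 220, 242, 213, 214, 135, 70, 63, 77, 81, 85, 98, 106, 99, 100, 103, 172, 195]
272 [130, 169, 172, 188, 240, 242, 243, 210, 181, 102, 66, 73, 78, 84, 96, 110, 95, 105, 104, 139, 191, 197]
273 [127, 169, 172, 190, 242, 244, 244, 207, 130, 74, 69, 75, 81, 97, 106, 101, 98, 96, 112, 178, 199, 196]
274 [120, 168, 172, 176, 213, 222, 240, 192, 101, 67, 73, 79, 85, 98, 102, 100, 97, 101, 146, 190, 197, 197]
275 [117, 166, 174, 173, 176, 190, 236, 164, 81, 69, 75, 82, 92, 97, 103, 97, 96, 119, 180, 196, 199, 197]
```

View pics/fin.png

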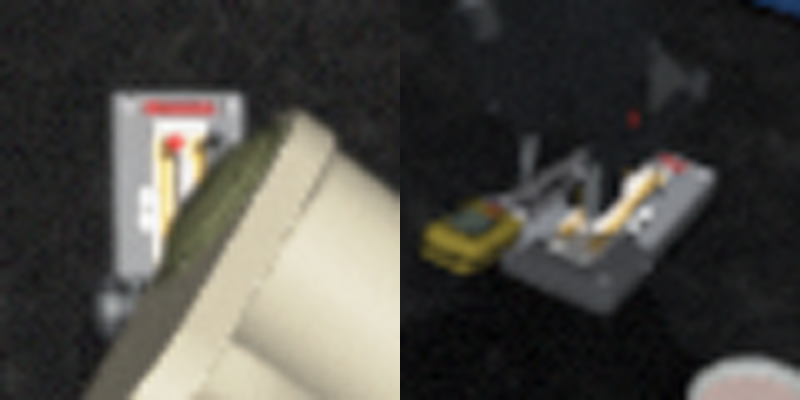

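The last view shows the red collar at (175,143) in the left crop and the black pin at (210,143). Both stand on the red-line-end pads. Measured tip x is about +28.5 mm on the slide, the grip is steady, and contact is still showing. Handing in.

```bash
python3 -c "
from rig import close_job
print(close_job())"
```

```text
the job is handed in; nothing more can be done
None
```

I drew the pins along the tracks to the two red-line-end pads and handed the job in at about 19 s, still holding the tweezers; close_job() returned no verdict, and I inferred the 16 mm gap (26 mm over the rests) and contact from images, efforts and grip force rather than measuring each pin.

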